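Stroke the masking leaves down along the jig

ROBOT

A 6-joint arm with a two-finger parallel gripper is mounted at the origin on the work surface. World frame = base frame: x ahead of the robot, y to its left, z up, the work surface at z = 0. Lengths are in mm, angles in rad, forces in N, time in s.
With the tool pointing down it reaches from about 350 to 875 mm from the base axis. Payload 4.2 kg.
Tool frame: the origin (TCP) lies midway between the tips of the shut fingers; the grasp point (between the pads) lies 19 mm behind it (arm.tcp_to_grasp is the distance from the TCP to the grasp point, in mm); z points along the fingers, y is the line along which they close (so a half turn about z gives the same grasp; the last joint's range is limited). The gripper opens to 85 mm and grips with 20 to 120 N. Pads are 22 mm wide; open, the fingers measure 114 mm over their backs; the gripper's body (76 mm by 85 mm) begins 54 mm behind the grasp point. The pads swing forward as they close: fully open they stand 13 mm farther back than shut.
Start: joints at [1.543, 0.385, 0.008, 0, -1.194, -0.259], TCP at [176.771, 599.459, 231.312] pointing down, gripper open.
Joint ranges: [-3.14, 3.14], [-1.21, 2.06], [-1.07, 1.41], [-3.16, 2.05], [-2.99, -0.16], [-3.1, 3.1]. Speed limits (rad/s): [2.79, 2.79, 3.14, 3.14, 3.14, 3.14].

INTERFACE

Orientations are given as a unit quaternion [x, y, z, w].
In Python, from bench import arm gives the robot as it stands.
- The arm moves only by the tool arm_command, never from a script. Its argument "rows" is a list of rows, each a list of 2 entries, a list of its own where there are three numbers: the shift along the tool's x, y, z as a fraction of full scale, then the turn, a rotation vector about the tool's x, y, z as a fraction of full scale. In form: [[[x, y, z], [wx, wy, wz]], ...]. A call has 1 to 5 rows; each row is the pose to reach, as a shift and turn from the pose commanded when the call began, along the tool's axes at that moment, turning the shorter way round; what a row does not reach only later rows make up. Full scale, the value 1, is 0.25 m for a shift and 180 degrees for a turn. A row lasts 1/10 s, in which the tool goes at most 50 mm and 8.59 degrees, less where a joint would pass 70% of its speed; a pose out of reach is approached as far as the arm can. A call with a number of a shift or a turn outside -1 to 1 is refused whole. A call with a gripper value outside its range is refused whole. "grip" is the opening, from 0 (shut) to 1 (fully open), set as the call begins (left out, the last holds). The fingers move at their own pace and stop on an object; the grip force is fixed at half the most. Time passes only in rows, so rows that repeat a pose let the fingers close. It gives the time, the measured TCP pose, the force, the opening and the grip force at its end, in the units of the state.
- arm.read_state(): the state, without advancing time (a new reading comes with each control period).
- arm.get_image(name): name is "scene" or "top" or "wrist"; returns (picture, depth): 480x640x3 uint8, blue, green, red; 480x640 float32, mm along the optical axis (not along the pixel's ray), 0 where there is no reading.
- arm.camera_info(name): a dict with "fx", "fy", "cx", "cy" (pixels), "extrinsics" (4x4, takes a point from camera to world coordinates). Camera axes: x right, y down, z forward; pixel columns grow to the right and rows downward; lengths in mm; the calibration is good to about 2 mm. The wrist camera is an equidistant fisheye: a pixel r from the principal point sees the ray r / f radians off the axis. A picture is of the moment at which its call begins: read the wrist's pose just before it. camera_info takes no time and is no camera call; for the wrist camera it gives the pose at the moment of the call.
- arm.job_done(): hands the job in; it is judged then, once.
Trained networks look in the newest picture that a camera, given by its name, has taken for a name from the list of things; names that differ only in an ending like _2 or _b are one class to them, and where a whole thing is asked for, a point or a joint stands for the part that bears it (a point fixed in the world has none). Each returns a list of dicts, best first, with "score" (0 to 1); they miss things now and then, are a little off and sometimes report something else, mostly with a low value. They report only what shows in the picture. A call takes as long as a camera call.
- arm.spot_in(camera, query): "position" ([column, row] in pixels, amid what is visible of it).
The state is a dict: "clock": time; "joints": joint angles; "joint_vel": joint speeds; "joint_efforts": joint torques, N m; "position": TCP position; "ee_rot": TCP orientation; "contact_force": force on the tool from outside, world axes, zero at the start; "wrist_torque": the same for the moment, N m; "gripper_width": finger opening in mm; "grasp_force": force on a finger pad.
Only numpy, scipy, OpenCV 4.12 (cv2) and the standard library are available. Lean on these libraries where they do the work, as an engineer would, in place of code of your own. Each camera call takes 0.05 s, during which the arm holds its last target. There are 200 camera calls.

TASK

Before the next coat, run closed fingertips lightly along the curved row on the masking jig, from the green pad to the red pad, so that the four yellow hinged leaves fold down flat one after the other in that order. Only touch them: grip and lift nothing, be gentle, do not shove the jig out of its place, and leave the jar, tyre, bottles, cup and can undisturbed.

Things in the scene. Friction and masses are not known exactly. Their poses are not given: they have to be found in the camera images.
- jig: masking jig lying loose on the table: plywood board 250 x 170 x 12 mm, about 0.9 kg, carrying a blue painted model panel in an arc (radius 150 mm) with four yellow leaves hinged over it, a green pad at one end of the arc and a red pad at the other. Origin on the table under the board (the board spans -125 to 125 mm in x and -90 to 80 mm in y), z up; x runs from the green end towards the red end, the arc bulges to +y. Small things stand on the board on its -y side
- start_pad (a point): top centre of the green pad (24 mm along the arc, 34 mm across), 27.5 mm above the table, level with the upper face of a leaf that lies flat
- end_pad (a point): top centre of the red pad, same size and height
- leaf1 (a joint): hinge of yellow leaf 1 counted from the green end: 0 = lying flat, on its stop; positive = free end raised (rad), up to 0.9; starts at 0.35 to 0.75. The leaf stays where it is left (light friction, about 0.01 N m; no spring)
- leaf1_hinge (a point): point fixed on the jig over the middle of the hinge of leaf 1, at the height of its upper face when flat (27.5 mm above the table). The leaf is 36 mm long, 32 mm wide, 3 mm thick; it extends from its hinge along the arc towards the red end, so seen from the green end it is a ramp going up; the next hinge is about 46 mm along from this one
- leaf1_tip (a point): middle of the free end of leaf 1, on its upper face (moves with the leaf)
- leaf2 (a joint): hinge of yellow leaf 2 counted from the green end: 0 = lying flat, on its stop; positive = free end raised (rad), up to 0.9; starts at 0.35 to 0.75. The leaf stays where it is left (light friction, about 0.01 N m; no spring)
- leaf2_hinge (a point): point fixed on the jig over the middle of the hinge of leaf 2, at the height of its upper face when flat (27.5 mm above the table). The leaf is 36 mm long, 32 mm wide, 3 mm thick; it extends from its hinge along the arc towards the red end, so seen from the green end it is a ramp going up; the next hinge is about 46 mm along from this one
- leaf2_tip (a point): middle of the free end of leaf 2, on its upper face (moves with the leaf)
- leaf3 (a joint): hinge of yellow leaf 3 counted from the green end: 0 = lying flat, on its stop; positive = free end raised (rad), up to 0.9; starts at 0.35 to 0.75. The leaf stays where it is left (light friction, about 0.01 N m; no spring)
- leaf3_hinge (a point): point fixed on the jig over the middle of the hinge of leaf 3, at the height of its upper face when flat (27.5 mm above the table). The leaf is 36 mm long, 32 mm wide, 3 mm thick; it extends from its hinge along the arc towards the red end, so seen from the green end it is a ramp going up; the next hinge is about 46 mm along from this one
- leaf3_tip (a point): middle of the free end of leaf 3, on its upper face (moves with the leaf)
- leaf4 (a joint): hinge of yellow leaf 4 counted from the green end: 0 = lying flat, on its stop; positive = free end raised (rad), up to 0.9; starts at 0.35 to 0.75. The leaf stays where it is left (light friction, about 0.01 N m; no spring)
- leaf4_hinge (a point): point fixed on the jig over the middle of the hinge of leaf 4, at the height of its upper face when flat (27.5 mm above the table). The leaf is 36 mm long, 32 mm wide, 3 mm thick; it extends from its hinge along the arc towards the red end, so seen from the green end it is a ramp going up; the next hinge is about 46 mm along from this one
- leaf4_tip (a point): middle of the free end of leaf 4, on its upper face (moves with the leaf)
- pot: amber glass paint jar with white cap, 28 mm across, 36 mm tall, standing loose on the jig's board; leave it alone. Origin at the centre of its underside
- wheel: black model tyre lying loose on the jig's board, 34 mm across, 16 mm thick; leave it alone. Origin at the centre of its underside
- dropper_white: white dropper bottle, 34 mm across, 96 mm tall; leave it alone. Origin at the centre of its underside
- dropper_grey: grey dropper bottle, 34 mm across, 96 mm tall; leave it alone. Origin at the centre of its underside
- cup: steel cup, 64 mm across, 60 mm tall; leave it alone. Origin at the centre of its underside
- can: blue spray can, 54 mm across, 120 mm tall; leave it alone. Origin at the centre of its underside

How it is judged (in metres and radians):
On the way, in this order (a step that is already met when the one before it is completed fails the run):
1. leaf 1 from the green end is folded down, the later ones still up (value of joint leaf1 below 0.15 rad), for 0.03 s.
2. leaf 2 from the green end is folded down, the later ones still up (value of joint leaf2 below 0.15 rad), for 0.03 s.
3. leaf 3 from the green end is folded down, the later ones still up (value of joint leaf3 below 0.15 rad), for 0.03 s.
4. leaf 4 from the green end is folded down (value of joint leaf4 below 0.15 rad), for 0.03 s.
At the end, for the whole second after the job is handed in: all four leaves lie flat (within 0.15 rad of their stop), the jig lies flat and still on the table within 30 mm of where it was, and the robot is clear (value of joint each of leaf1, leaf2, leaf3, leaf4 below 0.15 rad and distance of jig from where it was at the start of the episode below 0.03 m and angle between jig's own z axis and vertical below 0.05 rad and linear speed of jig below 0.02 m/s); the robot touches nothing.
It fails at once if the jig is lifted (10 mm) or tipped (height (world z) of jig above 0.01 m or angle between jig's own z axis and vertical above 0.12 rad).
It fails at once if the jig is shoved more than 30 mm (distance of jig from where it was at the start of the episode above 0.03 m).
It fails at once if the jig or its leaves are pressed or squeezed with more than 40 N (contact force between any of the fingers, the arm and jig above 40 N).
It fails at once if a bystander is moved more than 20 mm (those on the jig: 40 mm) or knocked over (distance of any of pot, wheel from where it was at the start of the episode above 0.04 m or distance of any of dropper_white, dropper_grey, cup, can from where it was at the start of the episode above 0.02 m or angle between any of pot, wheel, dropper_white, dropper_grey, cup, can's own z axis and vertical above 0.5 rad).
It also fails if it takes over 38 s, if anything falls off the work surface, if the arm or the gripper's body presses on something with over 40 N, if the wrist force passes 120 N, or if a joint passes its speed limit or range.

## Working session

There is one attempt and no reset: what is moved stays moved. The work goes in short steps, Python scripts to look and compute and a tool call to move; the robot and the scene stay as the last step left them, time stands still between calls to the robot, and variables do not carry over. Pictures are saved under pics/ and viewed, at most 10 in all, crops included, and the job is handed in when it is done.

Besides the shell and the picture viewer there is one more tool, called after "Call:" in YAML: its name, and indented under it one key for each argument. arm_command: Moves the arm, as the interface text tells. Shift numbers are shares of 0.25 m and turn numbers shares of 180 degrees, none past 1 either way. Its arguments: {"type":"object","properties":{"rows":{"type":"array","items":{"type":"array"}},"grip":{"type":"number"}},"required":["rows"]}

```bash
mkdir -p pics
cat > h.py <<'E'
import numpy as np, cv2
from bench import arm
def look(c,f):
    im,d=arm.get_image(c); cv2.imwrite('pics/'+f,im); return im,d
def world(c,d,u,v,z=None):
    K=arm.camera_info(c);T=np.array(K['extrinsics'])
    r=np.array([(u-K['cx'])/K['fx'],(v-K['cy'])/K['fy'],1.])
    if z is not None:
        w=T[:3,:3]@r; return T[:3,3]+w*(z-T[2,3])/w[2]
    w=d[int(round(v)),int(round(u))]
    return T[:3,:3]@(r*w)+T[:3,3]
E
python3 - <<'E'
from h import *
im,d=look('top','top.png'); np.save('top.npy',d)
for q in ['start_pad','end_pad','leaf1_hinge','leaf2_hinge','leaf3_hinge','leaf4_hinge','leaf1_tip','leaf2_tip','leaf3_tip','leaf4_tip','pot','wheel','jig']:
    for r in arm.spot_in('top',q)[:2]:
        p=r['position']; print(q,round(r['score'],2),np.round(p),np.round(world('top',d,*p)),np.round(world('top',d,*p,z=27.5)))
s=arm.read_state();print(s['clock'],s['position'],s['ee_rot'])
E
```

```text
start_pad 0.86 [350. 252.] [565. -56.  15.] [564. -55.  28.]
end_pad 0.56 [347. 256.] [557. -51.  10.] [556. -50.  28.]
leaf1_hinge 0.93 [348. 259.] [550. -51.  17.] [550. -51.  28.]
leaf1_hinge 0.41 [342. 290.] [487. -41.  38.] [487. -42.  28.]
leaf2_hinge 0.77 [345. 255.] [559. -46.  13.] [558. -45.  28.]
leaf3_hinge 0.72 [349. 255.] [560. -54.  11.] [559. -54.  28.]
leaf4_hinge 0.95 [350. 255.] [559. -56.  15.] [558. -55.  28.]
leaf1_tip 0.68 [342. 289.] [489. -40.  38.] [489. -41.  28.]
leaf2_tip 0.58 [333. 269.] [528. -22.  39.] [528. -22.  28.]
leaf2_tip 0.42 [339. 287.] [493. -35.  46.] [493. -36.  28.]
leaf3_tip 0.7 [329. 244.] [578. -12.  40.] [579. -12.  28.]
leaf4_tip 0.75 [338. 225.] [617. -28.  41.] [619. -28.  28.]
leaf4_tip 0.69 [346. 257.] [555. -49.  11.] [554. -48.  28.]
pot 0.7 [337. 225.] [617. -28.  37.] [618. -28.  28.]
pot 0.69 [381. 279.] [ 511. -116.   49.] [ 512. -118.   28.]
wheel 0.56 [379. 232.] [ 606. -112.   29.] [ 606. -113.   28.]
wheel 0.54 [143. 294.] [468. 344.  68.] [468. 357.  28.]
jig 0.72 [348. 258.] [552. -52.  15.] [552. -52.  28.]
0.7 [176.75952577 599.46600825 231.35089011] [ 9.89736941e-01 -1.42901316e-01  2.64762048e-06 -3.42691138e-05]
```

View pics/top.png

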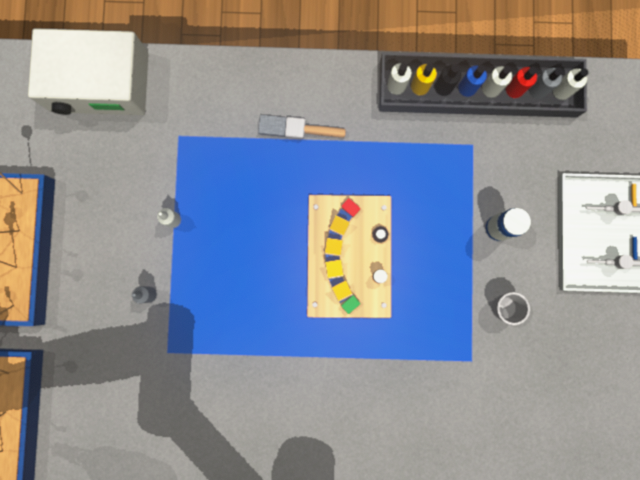

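The top view shows the board from (308,195) to (391,318), with the green pad at (350,304), the red pad at (350,208), and the leaves bulging left. Jig +x is therefore about world +x. Next I'll fit the geometry by colour and board outline.

Run:
```python
from h import *
im=cv2.imread('pics/top.png'); d=np.load('top.npy'); hsv=cv2.cvtColor(im,cv2.COLOR_BGR2HSV)
roi=np.zeros(im.shape[:2],np.uint8); roi[190:325,300:400]=255
def cen(lo,hi):
    m=cv2.inRange(hsv,lo,hi)&roi; n,l,s,c=cv2.connectedComponentsWithStats(m); return [(s[i,4],c[i]) for i in range(1,n) if s[i,4]>25]
for nm,lo,hi in [('g',(45,120,60),(80,255,255)),('r',(0,180,100),(6,255,255)),('r2',(172,180,100),(180,255,255)),('y',(20,190,120),(30,255,255))]:
    for a,c in cen(lo,hi): print(nm,a,c.round(1),world('top',d,*c,z=27.5).round(1),'depth',world('top',d,*c).round(1))
m=((cv2.inRange(hsv,(95,150,50),(125,255,255))==0).astype(np.uint8)*255)&roi
c=max(cv2.findContours(m,0,2)[0],key=cv2.contourArea)
b=cv2.boxPoints(cv2.minAreaRect(c)); w=np.array([world('top',d,*p,z=12)for p in b]); print(w.round(1),w.mean(0).round(1))
cv2.imwrite('pics/crop.png',cv2.resize(im[185:330,290:410],None,fx=4,fy=4))
```

```text
g 152 [350.3 304.2] [459.5 -58.6  27.5] depth [459.5 -58.6  27.9]
r 37 [352.  210.4] [649.  -57.1  27.5] depth [648.9 -57.1  28.1]
r2 82 [349.3 205.2] [659.6 -51.3  27.5] depth [660.  -51.4  24.3]
y 173 [339.2 224.9] [618.6 -31.8  27.5] depth [617.  -31.4  41.2]
y 189 [333.3 246.1] [575.  -21.1  27.5] depth [574.  -20.8  41.2]
y 195 [334.1 268.1] [530.6 -24.   27.5] depth [530.2 -23.8  38.1]
y 183 [341.6 290. ] [487.3 -40.5  27.5] depth [487.2 -40.1  38.1]
[[ 682.3   37.9   12. ]
 [ 687.9 -139.7   12. ]
 [ 433.7 -144.8   12. ]
 [ 428.6   29.6   12. ]] [558.1 -54.3  12. ]
```

Call:
arm_command:
  rows:
    - [[0,0,0],[0,0,-0.046]]
    - [[0,0,0],[0,0,-0.092]]
    - [[0,0,0],[0,0,-0.092]]
  grip: 0

```text
clock: 1.0
position: [176.8, 599.5, 231.3]
ee_rot: [1.0, 0.001, -0.0, -0.0]
contact_force: [-0.4, 0.4, -0.1]
gripper_width: 43.9
grasp_force: 0.0
```

Call:
arm_command:
  rows:
    - [[0.36,0.9,0],[0,0,0]]
    - [[0.36,0.9,0],[0,0,0]]
    - [[0.36,0.9,0],[0,0,0]]
    - [[0.36,0.9,0],[0,0,0]]
    - [[0.36,0.9,0],[0,0,0]]

```text
clock: 1.5
position: [267.7, 372.3, 231.5]
ee_rot: [1.0, -0.001, 0.0, -0.0]
contact_force: [1.2, 1.3, -0.2]
gripper_width: 0.2
grasp_force: 0.0
```

Call:
arm_command:
  rows:
    - [[0.36,0.9,0],[0,0,0]]
    - [[0.36,0.9,0],[0,0,0]]
    - [[0.36,0.9,0],[0,0,0]]
    - [[0.36,0.9,0],[0,0,0]]
    - [[0.36,0.9,0],[0,0,0]]

```text
clock: 2.0
position: [358.0, 147.7, 231.8]
ee_rot: [1.0, -0.001, 0.001, -0.0]
contact_force: [1.1, 0.8, -0.3]
gripper_width: 0.2
grasp_force: 0.0
```

Call:
arm_command:
  rows:
    - [[0.37,0.87,0],[0,0,0]]
    - [[0.37,0.87,0],[0,0,0]]
    - [[0.37,0.87,0],[0,0,0]]
    - [[0.37,0.87,0],[0,0,0]]
    - [[0.37,0.87,0],[0,0,0]]

```text
clock: 2.5
position: [451.4, -70.1, 231.6]
ee_rot: [1.0, -0.002, 0.0, 0.0]
contact_force: [0.1, -0.4, -0.7]
gripper_width: 0.3
grasp_force: 0.0
```

Call:
arm_command:
  rows:
    - [[0,0,0.2],[0,0,0]]
    - [[0,0,0.4],[0,0,0]]
    - [[0,0,0.6],[0,0,0]]
    - [[0,0,0.68],[0,0,0]]
    - [[0,0,0.68],[0,0,0]]

```text
clock: 3.0
position: [448.4, -68.0, 58.6]
ee_rot: [1.0, -0.001, -0.004, 0.001]
contact_force: [1.1, -0.1, 0.6]
gripper_width: -0.1
grasp_force: 0.0
```

Run:
```python
from h import *
im,d=arm.get_image('scene'); s=arm.read_state(); print(s['position'],s['ee_rot'],s['contact_force'])
K=arm.camera_info('scene');T=np.linalg.inv(K['extrinsics'])
def px(p): q=T@np.append(p,1); return K['fx']*q[0]/q[2]+K['cx'],K['fy']*q[1]/q[2]+K['cy']
for a in [132.6,126.3,108.9,91.4,73.9,50.7]:
    t=np.radians(a); u,v=px([561+150*np.cos(t),-169+150*np.sin(t),27.5]); cv2.circle(im,(int(u),int(v)),1,(255,0,255),-1)
u,v=map(int,px([530,-50,40])); c=im[max(v-90,0):v+90,max(u-120,0):u+120]
cv2.imwrite('pics/scene1.png',cv2.resize(c,None,fx=3,fy=3))
```

```text
[450.36031703 -67.63968294  60.60965259] [ 9.99998970e-01  1.69389595e-04 -1.35820078e-03  4.33062338e-04] [0.24930478 0.49409207 0.07706316]
```

View pics/scene1.png

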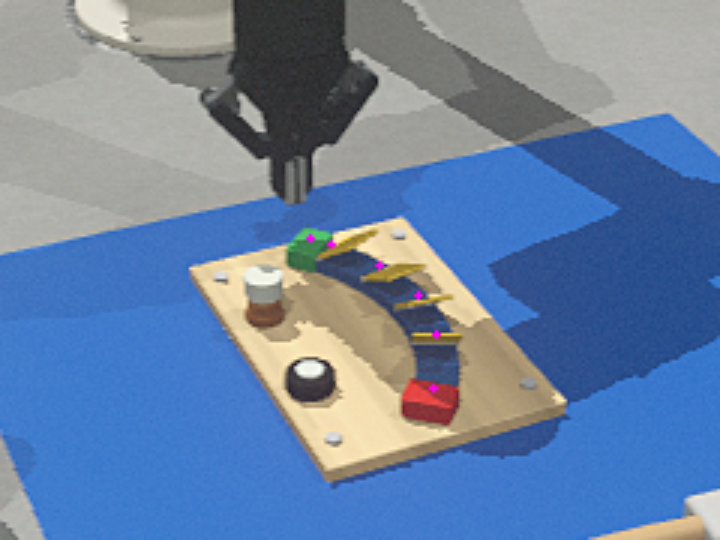

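The scene view shows the pads and hinges under my projected markers, with all four leaves raised and the closed fingers just ahead of the green pad at about (293,195). Next I'll descend and tabulate the sweep.

Call:
arm_command:
  rows:
    - [[0,0,0.05],[0,0,0]]
    - [[0,0,0.09],[0,0,0]]
    - [[0,0,0.12],[0,0,0]]
    - [[0,0,0.124],[0,0,0]]
    - [[0,0,0.124],[0,0,0]]

```text
clock: 3.55
position: [451.1, -67.4, 30.7]
ee_rot: [1.0, 0.001, 0.0, -0.0]
contact_force: [0.0, -0.6, -0.3]
gripper_width: 0.4
grasp_force: 0.0
```

Run:
```python
from h import *
for _ in range(2):
    arm.get_image('scene'); s=arm.read_state(); print(s['position'],s['contact_force'])
c=np.array([449.25,-68.0])
for k in range(7):
    o=[]
    for i in range(1,6):
        t=np.radians(138-2.5*(5*k+i)); p=np.array([561+150*np.cos(t),-169+150*np.sin(t)])
        o.append([round((p[0]-c[0])/250,3),round(-(p[1]-c[1])/250,3)])
    c=c+250*np.array(o[-1])*[1,-1]; print(o,c)
```

```text
[451.16342835 -67.35781012  30.77040173] [-0.03949327  0.53503523 -0.28183992]
[451.1808088  -67.35010636  30.80805516] [0.09875896 0.12564112 0.58495173]
[[np.float64(0.019), np.float64(-0.017)], [np.float64(0.038), np.float64(-0.035)], [np.float64(0.057), np.float64(-0.052)], [np.float64(0.078), np.float64(-0.069)], [np.float64(0.099), np.float64(-0.084)]] [474. -47.]
[[np.float64(0.021), np.float64(-0.015)], [np.float64(0.043), np.float64(-0.029)], [np.float64(0.066), np.float64(-0.042)], [np.float64(0.09), np.float64(-0.054)], [np.float64(0.114), np.float64(-0.064)]] [502.5 -31. ]
[[np.float64(0.024), np.float64(-0.01)], [np.float64(0.049), np.float64(-0.019)], [np.float64(0.074), np.float64(-0.026)], [np.float64(0.099), np.float64(-0.033)], [np.float64(0.125), np.float64(-0.038)]] [533.75 -21.5 ]
[[np.float64(0.025), np.float64(-0.004)], [np.float64(0.051), np.float64(-0.007)], [np.float64(0.078), np.float64(-0.009)], [np.float64(0.104), np.float64(-0.01)], [np.float64(0.13), np.float64(-0.01)]] [566.25 -19.  ]
[[np.float64(0.026), np.float64(0.002)], [np.float64(0.052), np.float64(0.004)], [np.float64(0.078), np.float64(0.008)], [np.float64(0.104), np.float64(0.013)], [np.float64(0.129), np.float64(0.019)]] [598.5  -23.75]
[[np.float64(0.025), np.float64(0.007)], [np.float64(0.05), np.float64(0.015)], [np.float64(0.075), np.float64(0.025)], [np.float64(0.099), np.float64(0.035)], [np.float64(0.122), np.float64(0.046)]] [629.   -35.25]
[[np.float64(0.023), np.float64(0.013)], [np.float64(0.046), np.float64(0.026)], [np.float64(0.068), np.float64(0.041)], [np.float64(0.089), np.float64(0.056)], [np.float64(0.11), np.float64(0.072)]] [656.5  -53.25]
```

Call:
arm_command:
  rows:
    - [[0.019,-0.017,0.002],[0,0,0]]
    - [[0.038,-0.035,0.003],[0,0,0]]
    - [[0.057,-0.052,0.003],[0,0,0]]
    - [[0.078,-0.069,0.003],[0,0,0]]
    - [[0.099,-0.084,0.003],[0,0,0]]

```text
clock: 4.15
position: [475.6, -46.0, 29.5]
ee_rot: [1.0, 0.001, -0.0, 0.0]
contact_force: [-0.8, -0.7, -0.4]
gripper_width: 0.3
grasp_force: 0.3
```

```bash
cat > chk.py <<'E'
from h import *
import sys
im,d=arm.get_image('scene'); s=arm.read_state(); print(s['clock'],s['position'].round(1) if hasattr(s['position'],'round') else s['position'],s['contact_force'])
K=arm.camera_info('scene');T=np.linalg.inv(K['extrinsics']); q=T@np.array([530,-50,40,1]); u,v=int(K['fx']*q[0]/q[2]+K['cx']),int(K['fy']*q[1]/q[2]+K['cy'])
cv2.imwrite('pics/'+sys.argv[1],cv2.resize(im[max(v-90,0):v+90,max(u-120,0):u+120],None,fx=3,fy=3))
E
python3 chk.py s2.png
```

```text
4.2 [477.2 -45.5  29.7] [0.637721   0.33776096 0.68395544]
```

View pics/s2.png

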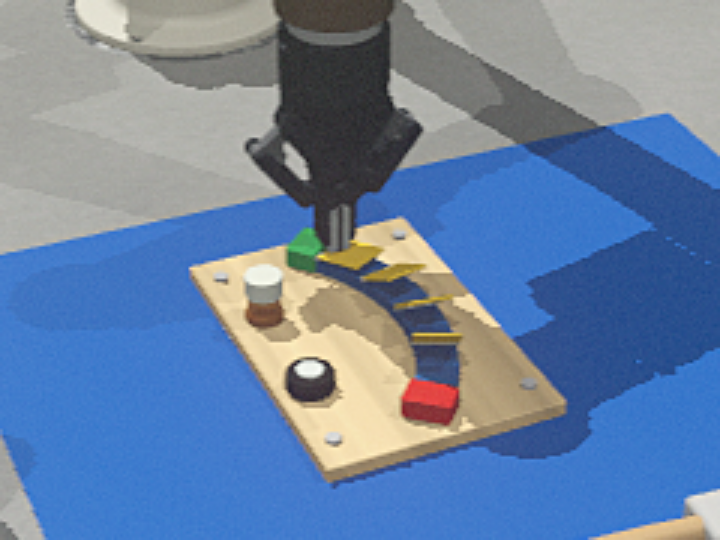

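The fingertips at (338,245) have folded leaf 1 most of the way. The jig hasn't moved and leaves 2–4 are still up, so I'll carry on.

Call:
arm_command:
  rows:
    - [[0.021,-0.015,0],[0,0,0]]
    - [[0.043,-0.029,0],[0,0,0]]
    - [[0.066,-0.042,0],[0,0,0]]
    - [[0.09,-0.054,0],[0,0,0]]
    - [[0.114,-0.064,0],[0,0,0]]

```text
clock: 4.7
position: [504.6, -30.0, 29.6]
ee_rot: [1.0, 0.001, 0.0, -0.0]
contact_force: [0.1, -0.6, 0.2]
gripper_width: -0.1
grasp_force: 0.1
```

Call:
arm_command:
  rows:
    - [[0.024,-0.01,0],[0,0,0]]
    - [[0.049,-0.019,0],[0,0,0]]
    - [[0.074,-0.026,0],[0,0,0]]
    - [[0.099,-0.033,0],[0,0,0]]
    - [[0.125,-0.038,0],[0,0,0]]

```text
clock: 5.2
position: [535.9, -20.6, 29.6]
ee_rot: [1.0, 0.001, 0.0, -0.0]
contact_force: [0.2, 1.0, 1.0]
gripper_width: -0.0
grasp_force: 0.1
```

```bash
python3 chk.py s3.png
```

```text
5.25 [537.3 -20.3  29.7] [1.07885438 0.31278958 0.75583355]
```

View pics/s3.png

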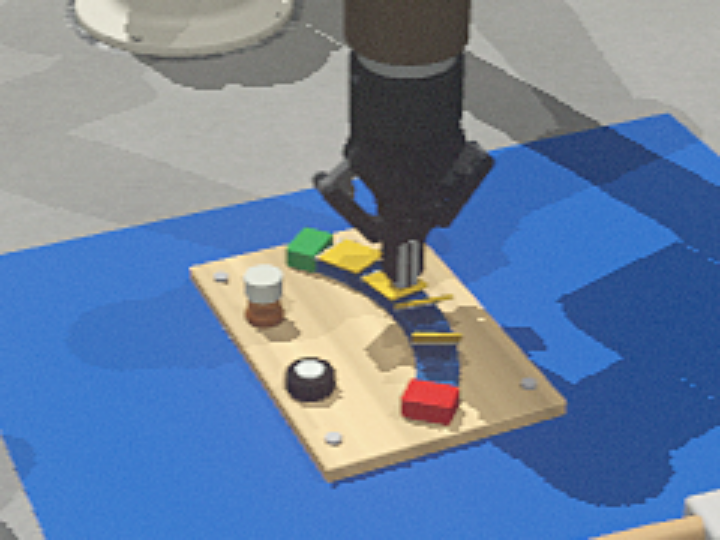

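Leaf 1 lies flat at (350,257) and leaf 2 is nearly flat under the fingers at (405,280). Leaves 3 and 4 are up, and the jig hasn't moved.

Call:
arm_command:
  rows:
    - [[0.025,-0.004,0],[0,0,0]]
    - [[0.051,-0.007,0],[0,0,0]]
    - [[0.078,-0.009,0],[0,0,0]]
    - [[0.104,-0.01,0],[0,0,0]]
    - [[0.13,-0.01,0],[0,0,0]]

```text
clock: 5.75
position: [568.4, -18.2, 29.6]
ee_rot: [1.0, 0.001, 0.0, -0.0]
contact_force: [0.0, 0.3, 0.7]
gripper_width: -0.2
grasp_force: 0.2
```

Call:
arm_command:
  rows:
    - [[0.025,0.002,0],[0,0,0]]
    - [[0.05,0.005,0],[0,0,0]]
    - [[0.075,0.01,0],[0,0,0]]
    - [[0.1,0.015,0],[0,0,0]]
    - [[0.125,0.021,0],[0,0,0]]

```text
clock: 6.25
position: [598.8, -23.5, 29.4]
ee_rot: [1.0, 0.001, -0.001, 0.0]
contact_force: [-3.4, 1.3, 1.4]
gripper_width: 0.1
grasp_force: 1.8
```

Call:
arm_command:
  rows:
    - [[0.025,0.008,0],[0,0,0]]
    - [[0.05,0.017,0],[0,0,0]]
    - [[0.075,0.027,0],[0,0,0]]
    - [[0.099,0.037,0],[0,0,0]]
    - [[0.122,0.048,0],[0,0,0]]

```text
clock: 6.75
position: [630.1, -35.5, 29.6]
ee_rot: [1.0, 0.001, 0.0, -0.0]
contact_force: [-0.2, 1.1, 0.4]
gripper_width: 0.2
grasp_force: 0.1
```

Call:
arm_command:
  rows:
    - [[0.023,0.013,0],[0,0,0]]
    - [[0.046,0.026,0],[0,0,0]]
    - [[0.068,0.041,0],[0,0,0]]
    - [[0.089,0.056,0],[0,0,0]]
    - [[0.1,0.065,0],[0,0,0]]

```text
clock: 7.25
position: [655.0, -51.9, 29.5]
ee_rot: [1.0, 0.001, 0.0, 0.0]
contact_force: [0.2, -0.4, -0.1]
gripper_width: -0.1
grasp_force: 0.0
```

Call:
arm_command:
  rows:
    - [[0,0,-0.1],[0,0,0]]
    - [[0,0,-0.25],[0,0,0]]
    - [[0,0,-0.4],[0,0,0]]
    - [[0,0,-0.5],[0,0,0]]
    - [[0,0,-0.5],[0,0,0]]

```text
clock: 7.75
position: [657.1, -51.5, 159.9]
ee_rot: [1.0, 0.001, 0.005, -0.0]
contact_force: [1.0, 0.4, 0.1]
gripper_width: -0.1
grasp_force: 0.0
```

```bash
python3 chk.py s4.png
```

```text
7.8 [655.5 -51.4 157. ] [ 0.56856085 -0.22448599 -0.353371  ]
```

View pics/s4.png

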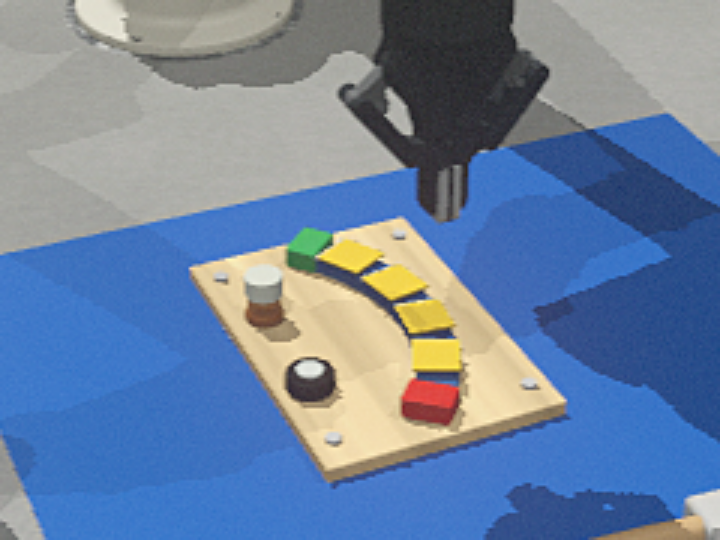

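All four leaves look flat, at (350,257), (396,282), (425,316) and (437,355). The jig, jar and tyre are where they were. One quick depth check of the tilt, then I'll hand in.

Run:
```python
from h import *
im,d=arm.get_image('scene'); hsv=cv2.cvtColor(im,cv2.COLOR_BGR2HSV)
v,u=np.nonzero(cv2.inRange(hsv,(20,150,100),(32,255,255)))
P=np.array([world('scene',d,a,b) for a,b in zip(u,v)])
r=np.hypot(P[:,0]-561,P[:,1]+169); P=P[(abs(r-150)<16)&(P[:,2]<60)&(P[:,2]>15)]
t=np.degrees(np.arctan2(P[:,1]+169,P[:,0]-561))
for c in (119.4,101.9,84.3,66.8):
    m=abs(t-c)<6; s=-np.radians(t[m]-c)*150; k=np.polyfit(s,P[m,2],1); print(m.sum(),k.round(3))
```

```text
95 [ 0.07 26.92]
99 [ 0.059 27.206]
104 [ 0.044 27.232]
109 [ 0.067 27.037]
```

```bash
python3 -c "
from bench import arm
print(arm.job_done())"
```

```text
the job is handed in; nothing more can be done
None
```

I folded the four leaves down in order from green to red and handed the job in. They measured 0.04–0.07 rad from flat against the 0.15 limit; the jig, jar and tyre looked unmoved, the arm is clear, and no verdict came back.

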